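# Load the jar tote and hold it up by its handle

## Robot

A 6-joint arm with a two-finger parallel gripper is mounted at the origin on the work surface. World frame = base frame: x ahead of the robot, y to its left, z up, the work surface at z = 0. Lengths are in m, angles in rad, forces in N, time in s.
With the tool pointing down it reaches from about 0.425 to 0.95 m from the base axis. Payload 3.5 kg.
Tool frame: the origin (TCP) lies between the finger pads, 19 mm behind the fingertips; this is the grasp point; z points along the fingers, y is the line along which they close (so a half turn about z gives the same grasp; the last joint's range is limited). The gripper opens to 85 mm and grips with 20 to 120 N. Pads are 22 mm wide; open, the fingers measure 114 mm over their backs; the gripper's body (76 mm by 85 mm) begins 54 mm behind the grasp point. The pads swing forward as they close: fully open they stand 13 mm farther back than shut.
Start: joints at [-1.376, 0.286, 1.577, -0, 1.279, -0.15], TCP at [0.228, -0.635, 0.25] pointing down, gripper open.
Joint ranges: [-2.77, 2.77], [-0.9, 2.22], [0.21, 2.48], [-1.53, 4.67], [0.24, 2.81], [-2.84, 2.84]. Speed limits (rad/s): [2.79, 2.79, 3.14, 3.14, 3.14, 3.14].

## Interface

Orientations are given as a 3x3 rotation matrix whose columns are the frame's x, y, z axes.
In Python, from plant import robot, viewer, sensors, close_job gives the robot as it stands (robot), with the cameras (viewer), the readings (sensors) and the job as plain functions.
- The arm moves only by the shell command python3 inch.py 'ROWS'. ROWS is a JSON object whose key "ticks" holds a list of rows, 1 to 12 of them, each of 7 numbers: a rotation vector rx, ry, rz in rad, then dx, dy, dz in m, then the finger opening in m; each row shifts and turns the commanded pose from where the row before left it, along the tool's axes as they then stand; what a row does not reach is not made up. A row lasts 1/10 s, in which the tool goes at most 0.05 m and 0.15 rad, less where a joint would pass 70% of its speed; a pose out of reach is approached as far as the arm can. The fingers move at their own pace and stop on an object; the grip force is fixed at half the most. Time passes only in rows, so rows that do not move let the fingers close. It prints the time, the measured TCP pose, the force, the opening and the grip force at its end. Input that does not fit is refused with a message, and nothing moves.
- sensors.get_state(): the state, without advancing time (a new reading comes with each control period).
- viewer.snapshot(name): name is "scene" or "top"; returns the picture (384x512x3 uint8, red, green, blue); there is no depth.
- viewer.camera_params(name): a dict with "mtx" (3x3 intrinsics, pixels), "pose" (4x4, takes a point from camera to world coordinates). Camera axes: x right, y up, looking along -z (the intrinsics and any distortion apply to the point x, -y, -z); pixel columns grow to the right and rows downward; lengths in m; the calibration is good to about 2 mm. A picture is of the moment at which its call begins. camera_params takes no time and is no camera call.
- close_job(): hands the job in; it is judged then, once.
The state is a dict: "time_s": time; "q": joint angles; "qd": joint speeds; "effort": joint torques, N m; "ee_pos": TCP position; "eef_rot": TCP orientation; "ft_force": force on the tool from outside, world axes, zero at the start; "ft_torque": the same for the moment, N m; "gripper_width": finger opening in m; "finger_force": force on a finger pad.
Only numpy, scipy, OpenCV 4.12 (cv2) and the standard library are available. Lean on these libraries where they do the work, as an engineer would, in place of code of your own. Each camera call takes 0.05 s, during which the arm holds its last target. There are 200 camera calls.

## Task

Two jars of wooden discs are standing out on the bench: stand them upright in the two empty cells of the plywood carry tote, one to a cell, setting each down rather than dropping it. Then take the loaded tote by the hand rail of its middle board, lift it about 10 cm clear of the bench, keeping it level all the way so that no jar tips, and finish while still holding it there, steady and level, without putting it down. Leave the glue bottle and the wax tin where they are.

Things in the scene. Friction and masses are not known exactly. Their poses are not given: they have to be found in the camera images.
- tote: loose plywood carry tote, 186 (its x) by 184 mm (its y), 280 g, 0.76 kg loaded and then balanced about its middle; floor, walls and cross divider (x = 0) 6 mm thick, walls 45 mm high; handle board 12 mm thick upright along y = 0, 140 mm high. So four cells, 84 (x) by 80 mm (y) inside: two on one diagonal hold a jar each, two are empty. Origin under its centre, z up
- handle (a point): middle of the tote's hand rail, the top bar of the handle board: 12 mm thick (tote y), 120 mm long (tote x), 115 to 140 mm above the underside, with a hand slot 88 mm long below it; this point is 127.5 mm above the underside. Grip it across its thickness from above. Jars in the cells reach 102 mm. Axes as the tote's
- cell_1 (a point): centre of the floor of an empty cell (tote x +45, y -46, z 6 mm), axes as the tote's. The next jar along the board stands 90 mm away in tote x; the face of the handle board is 40 mm away in tote y, so open fingers fit best when they close along the tote's x
- cell_2 (a point): centre of the floor of the other empty cell (tote x -45, y +46, z 6 mm), axes as the tote's, with the same room about it as cell_1
- cell_3 (a point): centre of the floor of the cell in which jar_c stands (tote x +45, y +46, z 6 mm)
- cell_4 (a point): centre of the floor of the cell in which jar_d stands (tote x -45, y -46, z 6 mm)
- jar_a: first jar to load, standing on the bench: straight-sided screw-top jar, 50 mm across over its whole height of 96 mm (the top 18 mm is a black cap of the same width), see-through below with brown wooden discs, about 120 g (varies by 15 %); origin at the centre of its underside, z up along the jar
- jar_b: second jar to load, standing on the bench, the same kind as jar_a; either may go in either empty cell
- jar_c: jar of the same kind, already standing in the tote, in cell_3; stays there
- jar_d: jar of the same kind, already standing in the tote, in cell_4; stays there
- glue_bottle: bystander on the bench: yellow glue bottle, 52 mm across, 168 mm tall, with a pointed nozzle; origin under its centre
- wax_tin: bystander on the bench: flat round metal tin, 76 mm across, 40 mm high; origin under its centre

How it is judged:
On the way, in this order (a step that is already met when the one before it is completed fails the run):
1. both bench jars stand upright in the empty cells, one each, let go, the tote still on the bench (((distance between jar_a and cell_1 below 0.027 m and distance between jar_b and cell_2 below 0.027 m) or (distance between jar_a and cell_2 below 0.027 m and distance between jar_b and cell_1 below 0.027 m)) and distance between jar_c and cell_3 below 0.027 m and distance between jar_d and cell_4 below 0.027 m and angle between each of jar_a, jar_b, jar_c, jar_d's own z axis and vertical below 0.15 rad and height (world z) of tote below 0.006 m and contact force between the fingers and jar_a below 0.1 N and contact force between the fingers and jar_b below 0.1 N and contact force between the fingers and jar_c below 0.1 N and contact force between the fingers and jar_d below 0.1 N), for 0.2 s.
2. the loaded tote is lifted by its hand rail, level and clear of the bench (((distance between jar_a and cell_1 below 0.027 m and distance between jar_b and cell_2 below 0.027 m) or (distance between jar_a and cell_2 below 0.027 m and distance between jar_b and cell_1 below 0.027 m)) and distance between jar_c and cell_3 below 0.027 m and distance between jar_d and cell_4 below 0.027 m and angle between each of jar_a, jar_b, jar_c, jar_d's own z axis and vertical below 0.15 rad and height (world z) of tote above 0.08 m and angle between tote's own z axis and vertical below 0.1 rad and contact force between the fingers and tote above 3 N and distance between the grasp point and handle below 0.04 m), for 0.3 s.
At the end, for the whole second after the job is handed in: Tote held by its hand rail (TCP within 40 mm of the rail middle), underside over 80 mm up, tilt under 0.10 rad, slower than 30 mm/s; a jar in each cell (within 27 mm of its centre, tilt under 0.15 rad); glue bottle and tin within 30 mm of their places (all of step 2 and linear speed of tote below 0.03 m/s and angular speed of tote below 0.15 rad/s and distance of each of glue_bottle, wax_tin from where it was at the start of the episode below 0.03 m); the arm keeps its last pose, push and grip.
It fails at once if the tote is tilted by more than 0.2 rad (angle between tote's own z axis and vertical above 0.2 rad).
It fails at once if a jar tips by more than 0.6 rad (angle between any of jar_a, jar_b, jar_c, jar_d's own z axis and vertical above 0.6 rad).
It fails at once if a jar is dropped or knocked (faster than 0.5 m/s with no finger on it, the tote on the bench) ((linear speed of jar_a above 0.5 m/s and contact force between the fingers and jar_a below 0.1 N and height (world z) of tote below 0.02 m) or (linear speed of jar_b above 0.5 m/s and contact force between the fingers and jar_b below 0.1 N and height (world z) of tote below 0.02 m) or (linear speed of jar_c above 0.5 m/s and contact force between the fingers and jar_c below 0.1 N and height (world z) of tote below 0.02 m) or (linear speed of jar_d above 0.5 m/s and contact force between the fingers and jar_d below 0.1 N and height (world z) of tote below 0.02 m)).
It fails at once if a bystander is shifted by more than 30 mm or knocked over (distance of any of glue_bottle, wax_tin from where it was at the start of the episode above 0.03 m or angle between any of glue_bottle, wax_tin's own z axis and vertical above 0.5 rad).
It also fails if it takes over 72 s, if anything falls off the work surface, if the arm or the gripper's body presses on something with over 40 N, if the wrist force passes 120 N, or if a joint passes its speed limit or range.

## Working session

There is one attempt and no reset: what is moved stays moved. The work goes in short steps, Python scripts to look and compute and a shell command to move; the robot and the scene stay as the last step left them, time stands still between calls to the robot, and variables do not carry over. Pictures are saved under pics/ and viewed, at most 10 in all, crops included, and the job is handed in when it is done.

```bash
ls; mkdir -p pics
python3 - <<'E'
from plant import robot, viewer, sensors, close_job
import cv2,numpy as np
for n in("scene","top"):
    im=viewer.snapshot(n); cv2.imwrite(f"pics/{n}0.png",cv2.resize(im[:,:,::-1],(768,576),interpolation=cv2.INTER_CUBIC))
    cv2.imwrite(f"pics/raw_{n}0.png",im[:,:,::-1])
    p=viewer.camera_params(n); print({k:np.round(v,4).tolist() if not isinstance(v,str) else v for k,v in p.items()})
s=sensors.get_state();print(np.round(s["ee_pos"],4),np.round(s["eef_rot"],4),s["time_s"],s["gripper_width"])
E
```

```text
inch.py
pics
plant.py
{'mtx': [[497.3554, 0.0, 259.1315], [0.0, 497.3554, 196.1906], [0.0, 0.0, 1.0]], 'pose': [[0.703, -0.3889, 0.5954, 1.3973], [0.7112, 0.3848, -0.5883, -0.8289], [-0.0003, 0.8371, 0.5471, 0.8859], [0.0, 0.0, 0.0, 1.0]]}
{'mtx': [[467.5107, 0.0, 259.3425], [0.0, 467.5107, 184.7462], [0.0, 0.0, 1.0]], 'pose': [[0.0023, 0.9982, -0.0604, 0.4845], [-1.0, 0.0025, 0.0037, -0.0095], [0.0039, 0.0604, 0.9982, 1.1266], [0.0, 0.0, 0.0, 1.0]]}
[ 0.2281 -0.6347  0.2488] [[ 9.411e-01  3.380e-01 -4.000e-04]
 [ 3.380e-01 -9.411e-01  2.100e-03]
 [ 3.000e-04 -2.200e-03 -1.000e+00]] 0.1 0.08511499852668328
```

View pics/scene0.png

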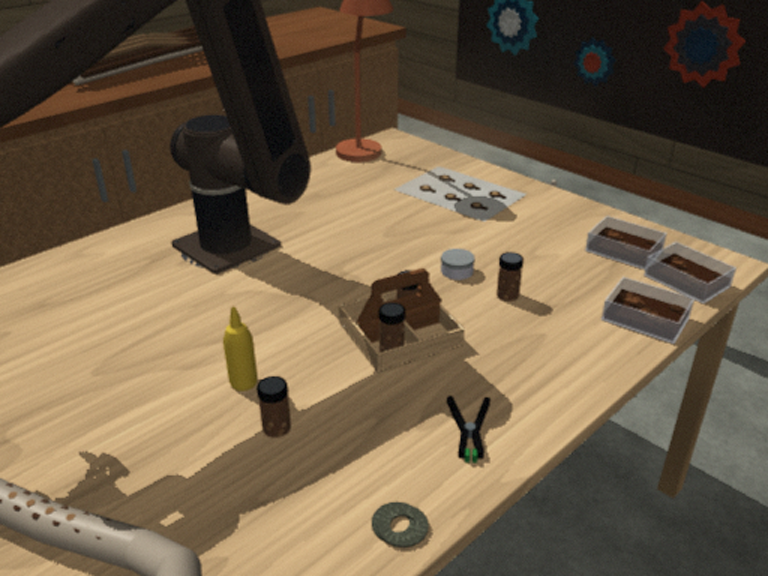

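View pics/top0.png

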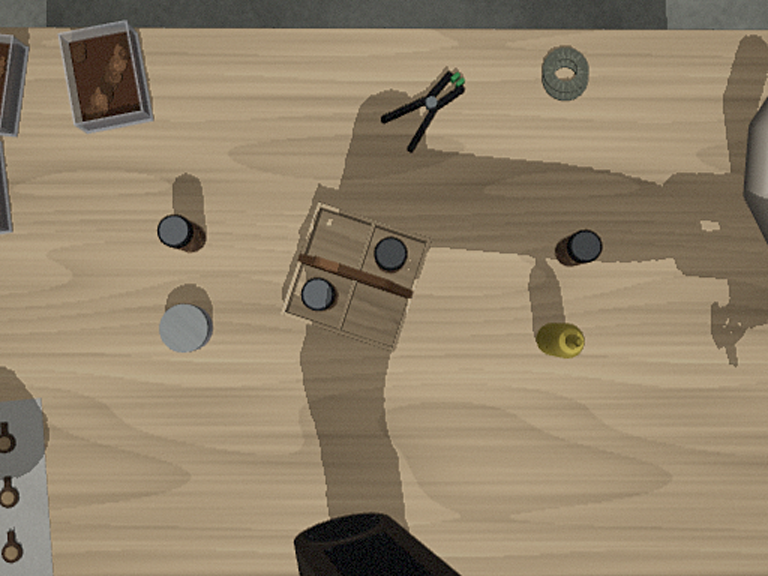

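The top view shows the bench jars' caps at about (175,231) and (584,246) in the 768-wide picture. The tote is centred near (357,277) and rotated about 15°, with the tin at (186,328) and the glue bottle at (561,340). Next, enlarged crops for precise pixels.

Run:
```python
import cv2,numpy as np
s=cv2.imread("pics/raw_scene0.png");t=cv2.imread("pics/raw_top0.png")
def c(im,x,y,w,h,W,H):
    o=cv2.resize(im[y:y+h,x:x+w],(W,H),interpolation=cv2.INTER_CUBIC)
    o=np.clip(o.astype(float)*1.6,0,255).astype(np.uint8)
    k=W/w
    for g in range(x-x%10+10,x+w,10):
        u=int((g-x)*k);cv2.line(o,(u,0),(u,5 if g%50 else 14),(255,255,255),1);cv2.putText(o,str(g),(u-8,24),0,.3,(255,255,255),1)
    for g in range(y-y%10+10,y+h,10):
        v=int((g-y)*k);cv2.line(o,(0,v),(5,v),(255,255,255),1);cv2.putText(o,str(g),(7,v+3),0,.3,(255,255,255),1)
    return o
a=np.hstack([c(s,220,175,100,75,400,300),c(t,180,130,144,108,400,300)])
b=np.hstack([c(s,160,245,50,75,200,300),c(s,315,160,50,75,200,300),c(t,95,120,50,75,200,300),c(t,365,130,50,75,200,300)])
cv2.imwrite("pics/m.png",np.vstack([a,b]))
```

```text
(no output)
```

View pics/m.png

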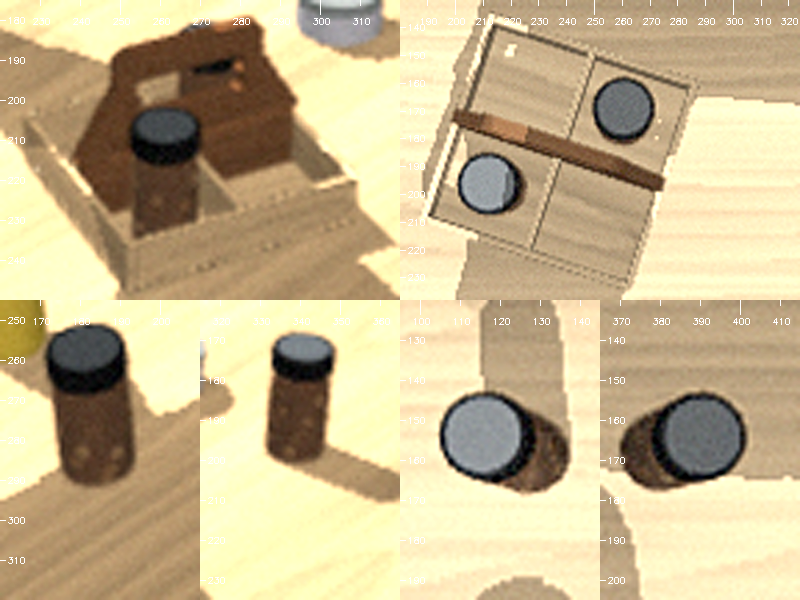

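```bash
cat > h.py <<'E'
from plant import robot, viewer, sensors, close_job
import cv2,numpy as np
from scipy.optimize import least_squares
P={n:viewer.camera_params(n) for n in("scene","top")}
D=np.diag([1,-1,-1,1.])
def proj(n,X):
    M=D@np.linalg.inv(P[n]["pose"]); 
    return cv2.projectPoints(np.atleast_2d(X).astype(float),cv2.Rodrigues(M[:3,:3])[0],M[:3,3],P[n]["mtx"],None)[0][:,0]
def tri(us,ut):
    A=[P[n]["mtx"]@(D@np.linalg.inv(P[n]["pose"]))[:3] for n in("scene","top")]
    X=cv2.triangulatePoints(A[0],A[1],np.array(us,float),np.array(ut,float))[:,0];return X[:3]/X[3]
def onz(n,u,z):
    r=least_squares(lambda p:(proj(n,[p[0],p[1],z])[0]-u),[.6,0]).x;return r
E
python3 - <<'E'
from h import *
np.set_printoptions(precision=4,suppress=True)
for k,s,t,z in[("jarR",(181.75,256.75),(390,164),.096),("jarL",(341,172.5),(116.5,153.75),.096),("jarT",(261.75,206.75),(260.6,169.2),.102),("cornL",(225.5,203.75),(262.8,232.2),.045),("cornR",(309.25,220.5),(213.1,139),.045)]:
    print(k,tri(s,t),onz("top",t,z),onz("scene",s,z))
for t in[(285.1,160.2),(190.1,208.1),(213.1,139),(262.8,232.2)]:print(onz("top",t,.045))
print("jarD",onz("top",(212,195.9),.102),"glue",onz("top",(365,225),.12),"tin",onz("top",(124,218.5),.04))
# tote fit
C=[[.093,-.092],[.093,.092],[-.093,.092],[-.093,-.092]]
T=np.array([(285.1,160.2),(213.1,139),(190.1,208.1),(262.8,232.2)])
def tw(p,L): 
    c,s=np.cos(p[2]),np.sin(p[2]);L=np.array(L,float);return np.c_[p[0]+c*L[:,0]-s*L[:,1],p[1]+s*L[:,0]+c*L[:,1],L[:,2]]
best=None
for y0 in np.arange(4)*np.pi/2:
    L=np.c_[C,[.045]*4]
    def f(p):
        w=tw(p,L);r=[proj("top",w)-T]
        ws=tw(p,[[*c,.045] for c in C]);
        # scene: pick left/right extremes
        ps=proj("scene",ws);i=np.argmin(ps[:,0]);j=np.argmax(ps[:,0])
        r+= [ps[[i,j]]-np.array([[225.5,203.75],[309.25,220.5]])]
        jj=tw(p,[[.045,.046,.102],[-.045,-.046,.102]])
        r+=[.5*(proj("top",jj)-np.array([(260.6,169.2),(212,195.9)]))]
        return np.vstack(r).ravel()
    r=least_squares(f,[.6,.03,y0+.3])
    print(r.x,r.cost)
E
```

```text
jarR [ 0.5943 -0.3032  0.0936] [ 0.5937 -0.3029] [ 0.597  -0.3045]
jarL [0.616  0.3052 0.0906] [0.6149 0.3032] [0.6215 0.2981]
jarT [ 0.5822 -0.015   0.0976] [ 0.5808 -0.016 ] [ 0.5876 -0.0186]
cornL [ 0.4392 -0.0231  0.043 ] [ 0.4405 -0.0217] [ 0.4403 -0.0261]
cornR [0.6615 0.0986 0.0323] [0.6565 0.0945] [0.6743 0.088 ]
[ 0.6073 -0.0733]
[0.4955 0.1463]
[0.6565 0.0945]
[ 0.4405 -0.0217]
jarD [0.5218 0.0904] glue [ 0.4594 -0.2404] tin [0.4712 0.2997]
[ 0.551   0.0362 -0.3364] 422.14297647760816
[ 0.551   0.0362 -0.3364] 422.1429764779849
[0.551  0.0362 5.9467] 422.1429764834846
[0.551  0.0362 5.9467] 422.1429764924916
```

```bash
cat > ov.py <<'E'
from h import *
def model(p,jars):
    c,s=np.cos(p[2]),np.sin(p[2]);W=lambda L:np.array([[p[0]+c*x-s*y,p[1]+s*x+c*y,z] for x,y,z in L])
    o=[W([(a,b,z) for a,b in[(-.093,-.092),(.093,-.092),(.093,.092),(-.093,.092),(-.093,-.092)]]) for z in(0,.045)]
    o+=[W([(-.06,y,.14),(.06,y,.14)]) for y in(-.006,.006)]
    th=np.linspace(0,2*np.pi,40)
    o+=[np.c_[x+.025*np.cos(th),y+.025*np.sin(th),0*th+z+b] for x,y,b in jars for z in(0,.096)]
    return o
def tile(im,n,ls,x,y,w,h,W,H):
    k=W/w;o=cv2.resize(im[y:y+h,x:x+w],(W,H),interpolation=cv2.INTER_CUBIC);o=np.clip(o*1.6,0,255).astype(np.uint8)
    for l in ls:
        q=(proj(n,l)-[x-.5,y-.5])*k
        cv2.polylines(o,[np.round(q).astype(int)],False,(0,255,0),1,cv2.LINE_AA)
    return o
E
python3 - <<'E'
from ov import *
s=cv2.imread("pics/raw_scene0.png");t=cv2.imread("pics/raw_top0.png")
ls=model((.551,.0367,np.radians(72.6)),[(.594,-.303,0),(.6155,.3035,0),(.5808,-.016,.006),(.5218,.0904,.006)])
a=np.hstack([tile(s,"scene",ls,220,175,100,75,400,300),tile(t,"top",ls,175,130,144,108,400,300)])
b=np.hstack([tile(s,"scene",ls,160,245,50,75,200,300),tile(s,"scene",ls,315,160,50,75,200,300),tile(t,"top",ls,95,120,50,75,200,300),tile(t,"top",ls,365,130,50,75,200,300)])
cv2.imwrite("pics/m2.png",np.vstack([a,b]))
E
```

```text
(no output)
```

View pics/m2.png

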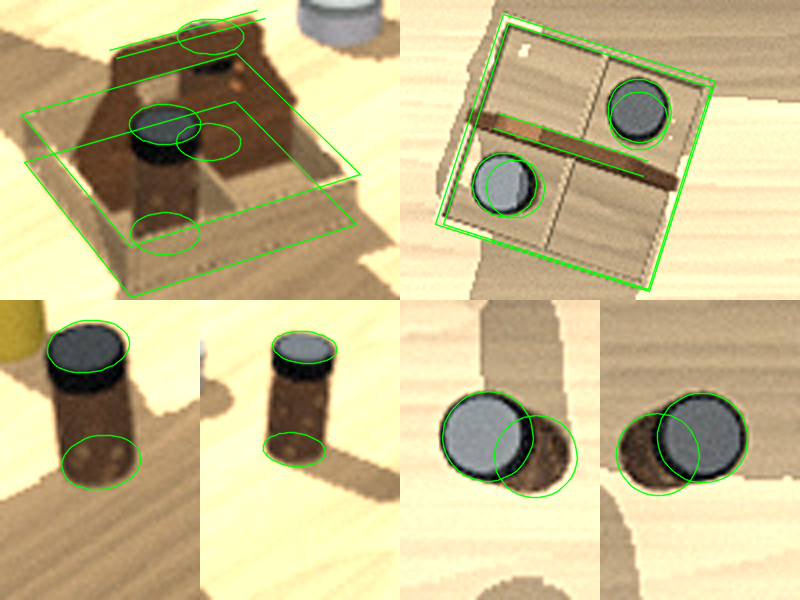

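The overlay fits both views. The caps triangulate at 91 to 98 mm, against the expected 96 and 102 mm. Tote is at (0.551, 0.037) with yaw 72.6°, jar_a (right) at (0.594, -0.303) and jar_b (left) at (0.6155, 0.3035).

```bash
python3 inch.py '{"ticks": [[0, 0, 0.1297, 0, 0, 0, 0.085], [0, 0, 0.1297, 0, 0, 0, 0.085], [0, 0, 0.1297, 0, 0, 0, 0.085], [0, 0, 0.1297, 0, 0, 0, 0.085], [0, 0, 0.1297, 0, 0, 0, 0.085]]}'
python3 inch.py '{"ticks": [[0, 0, 0, 0.0208, -0.0355, 0, 0.085], [0, 0, 0, 0.0208, -0.0355, 0, 0.085], [0, 0, 0, 0.0208, -0.0355, 0, 0.085], [0, 0, 0, 0.0208, -0.0355, 0, 0.085], [0, 0, 0, 0.0208, -0.0355, 0, 0.085], [0, 0, 0, 0.0208, -0.0355, 0, 0.085], [0, 0, 0, 0.0208, -0.0355, 0, 0.085], [0, 0, 0, 0.0208, -0.0355, 0, 0.085], [0, 0, 0, 0.0208, -0.0355, 0, 0.085], [0, 0, 0, 0.0208, -0.0355, 0, 0.085], [0, 0, 0, 0.0208, -0.0355, 0, 0.085], [0, 0, 0, 0, 0, 0, 0.085]]}'
cat > d.py <<'E'
import sys,numpy as np
from plant import robot, viewer, sensors, close_job
s=sensors.get_state();t=np.array(list(map(float,sys.argv[1:4])));R=np.array(s["eef_rot"])
print("t",s["time_s"],"pos",np.round(s["ee_pos"],4),"phi",np.degrees(np.arctan2(R[1,1],R[0,1])).round(2),"tilt",np.round(R[:,2],4),"tool d",np.round(R.T@(t-s["ee_pos"]),4),"F",np.round(s["ft_force"],2),"w",round(s["gripper_width"],4),"ff",s["finger_force"],"q6",round(s["q"][5],2))
E
python3 d.py .594 -.303 .086
```

```text
time_s: 0.6
ee_pos: [0.2281, -0.6349, 0.2492]
eef_rot: [[0.953, -0.304, -0.0], [-0.304, -0.953, 0.001], [-0.001, -0.001, -1.0]]
ft_force: [-0.7, 0.6, 0.3]
gripper_width: 0.0848
finger_force: 0.0
time_s: 1.8
ee_pos: [0.5659, -0.3272, 0.2493]
eef_rot: [[0.956, -0.294, 0.0], [-0.294, -0.956, 0.002], [-0.0, -0.002, -1.0]]
ft_force: [-0.6, -0.5, 0.0]
gripper_width: 0.0848
finger_force: 0.0
t 1.8 pos [ 0.5659 -0.3272  0.2493] phi -107.09 tilt [ 2.0e-04  1.9e-03 -1.0e+00] tool d [ 0.0198 -0.031   0.1633] F [-0.63 -0.51  0.  ] w 0.0848 ff 0.0 q6 1.19
```

```bash
python3 inch.py '{"ticks": [[0, 0, 0, 0.0198, -0.031, 0, 0.085], [0, 0, 0, 0, 0, 0.03, 0.085], [0, 0, 0, 0, 0, 0.03, 0.085], [0, 0, 0, 0, 0, 0.03, 0.085], [0, 0, 0, 0, 0, 0, 0.085]]}' >/dev/null
python3 d.py .594 -.303 .086
python3 - <<'E'
from h import *
for n in("scene","top"): cv2.imwrite(f"pics/raw_{n}1.png",viewer.snapshot(n)[:,:,::-1])
s=cv2.imread("pics/raw_scene1.png");t=cv2.imread("pics/raw_top1.png")
cv2.imwrite("pics/m3.png",np.hstack([cv2.resize(s[190:310,130:230],(400,480)),cv2.resize(t[100:220,340:440],(400,480))]))
E
```

```text
t 2.3 pos [ 0.5879 -0.3058  0.1535] phi -107.43 tilt [-0.0098  0.0068 -0.9999] tool d [ 0.0057 -0.0042  0.0675] F [-0.81  0.12 -0.42] w 0.0849 ff 0.0 q6 1.24
```

View pics/m3.png

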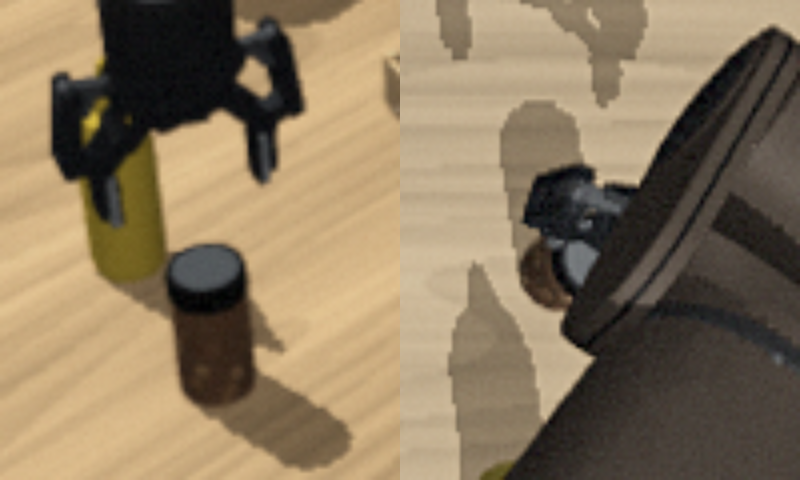

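The gripper hangs open above jar_a's cap (cap at about (207,265) in the left crop). The glue bottle behind is clear, so I'll settle and then trim.

```bash
python3 inch.py '{"ticks": [[0, 0, 0, 0, 0, 0, 0.085], [0, 0, 0, 0, 0, 0, 0.085], [0, 0, 0, 0, 0, 0, 0.085]]}' >/dev/null; python3 d.py .594 -.303 .086; python3 -c "
from plant import robot, viewer, sensors, close_job;print(sensors.get_state()['eef_rot'])"
```

```text
t 2.7 pos [ 0.5921 -0.308   0.162 ] phi -107.4 tilt [ 0.0025 -0.0019 -1.    ] tool d [ 0.     -0.0054  0.076 ] F [-0.63  0.5   0.82] w 0.0851 ff 0.0 q6 1.24
[[ 0.95421097 -0.29912371  0.00253745]
 [-0.29911958 -0.95421377 -0.00188574]
 [ 0.00298534  0.0010404  -0.999995  ]]
```

```bash
python3 inch.py '{"ticks": [[0, 0, 0, 0, -0.005, 0, 0.085], [0, 0, 0, 0, 0, 0.02, 0.085], [0, 0, 0, 0, 0, 0.02, 0.085], [0, 0, 0, 0, 0, 0.02, 0.085], [0, 0, 0, 0, 0, 0.012, 0.085], [0, 0, 0, 0, 0, 0.004, 0.085], [0, 0, 0, 0, 0, 0, 0.085], [0, 0, 0, 0, 0, 0, 0.085]]}' >/dev/null; python3 d.py .594 -.303 .086
```

```text
t 3.5 pos [ 0.5936 -0.303   0.0853] phi -107.4 tilt [ 0.0016 -0.0011 -1.    ] tool d [ 0.0003 -0.0001 -0.0007] F [ 0.59 -0.16  0.46] w 0.085 ff 0.0 q6 1.25
```

```bash
python3 inch.py '{"ticks": [[0, 0, 0, 0, 0, 0, 0.04], [0, 0, 0, 0, 0, 0, 0.04], [0, 0, 0, 0, 0, 0, 0.04], [0, 0, 0, 0, 0, 0, 0.04], [0, 0, 0, 0, 0, 0, 0.04], [0, 0, 0, 0, 0, 0, 0.04], [0, 0, 0, 0, 0, 0, 0.04], [0, 0, 0, 0, 0, 0, 0.04]]}'; python3 inch.py '{"ticks": [[0, 0, 0, 0, 0, -0.01, 0.04], [0, 0, 0, 0, 0, -0.02, 0.04], [0, 0, 0, 0, 0, -0.03, 0.04], [0, 0, 0, 0, 0, -0.03, 0.04], [0, 0, 0, 0, 0, -0.03, 0.04], [0, 0, 0, 0, 0, -0.02, 0.04], [0, 0, 0, 0, 0, -0.01, 0.04], [0, 0, 0, 0, 0, 0, 0.04], [0, 0, 0, 0, 0, 0, 0.04]]}' >/dev/null; python3 d.py .608 .066 .235
```

```text
time_s: 4.3
ee_pos: [0.5937, -0.3032, 0.0852]
eef_rot: [[0.954, -0.299, 0.002], [-0.299, -0.954, -0.001], [0.002, 0.001, -1.0]]
ft_force: [0.9, -0.4, 4.3]
gripper_width: 0.0482
finger_force: 62.5
t 5.2 pos [ 0.5922 -0.3021  0.2322] phi -107.4 tilt [-0.0025  0.0017 -1.    ] tool d [-0.095  -0.356  -0.0022] F [-0.53  0.89 -2.56] w 0.0486 ff 62.2431854903698 q6 1.25
```

```bash
python3 inch.py '{"ticks": [[0, 0, 0, -0.0043, -0.0162, -0.005, 0.04], [0, 0, 0, -0.0086, -0.0324, -0.005, 0.04], [0, 0, 0, -0.0086, -0.0324, 0, 0.04], [0, 0, 0, -0.0086, -0.0324, 0, 0.04], [0, 0, 0, -0.0086, -0.0324, 0, 0.04], [0, 0, 0, -0.0086, -0.0324, 0, 0.04], [0, 0, 0, -0.0086, -0.0324, 0, 0.04], [0, 0, 0, -0.0086, -0.0324, 0, 0.04], [0, 0, 0, -0.0086, -0.0324, 0, 0.04], [0, 0, 0, -0.0086, -0.0324, 0, 0.04], [0, 0, 0, -0.0086, -0.0324, 0, 0.04], [0, 0, 0, -0.0043, -0.0162, 0, 0.04]]}' >/dev/null;python3 inch.py '{"ticks": [[0, 0, 0, 0, 0, 0, 0.04], [0, 0, 0, 0, 0, 0, 0.04], [0, 0, 0, 0, 0, 0, 0.04], [0, 0, 0, 0, 0, 0, 0.04]]}' >/dev/null; python3 d.py .608 .066 .092
python3 - <<'E'
from ov import *
for n in("scene","top"): cv2.imwrite(f"pics/raw_{n}2.png",viewer.snapshot(n)[:,:,::-1])
s=cv2.imread("pics/raw_scene2.png");t=cv2.imread("pics/raw_top2.png")
p=sensors.get_state()["ee_pos"]
ls=model((.551,.0367,np.radians(72.6)),[(p[0],p[1],p[2]-.086)])
cv2.imwrite("pics/m4.png",np.hstack([tile(s,"scene",ls,200,120,120,150,400,500),tile(t,"top",ls,170,90,120,150,400,500)]))
E
```

```text
t 6.8 pos [0.6093 0.0646 0.2439] phi -107.5 tilt [-3.e-04 -3.e-04 -1.e+00] tool d [-0.0016 -0.001   0.1519] F [-0.3   0.11 -1.38] w 0.0483 ff 62.29868173599243 q6 1.82
```

View pics/m4.png

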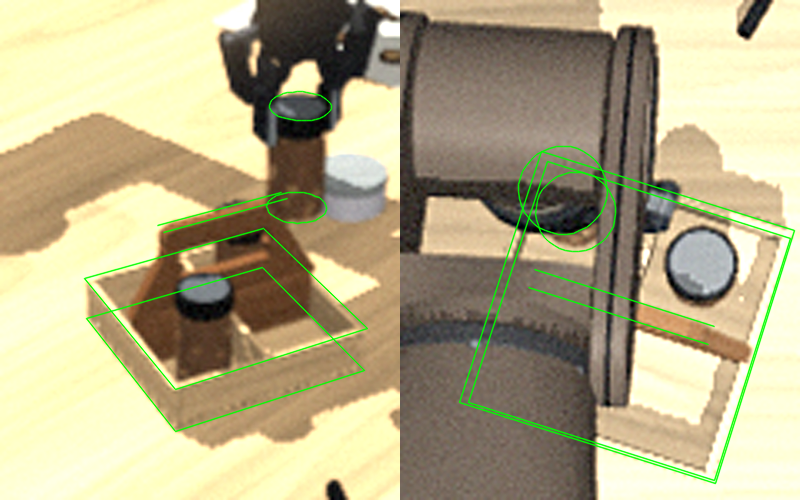

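The held jar matches its predicted outline, the tote outline fits, and the way into cell_1 is free.

```bash
python3 inch.py '{"ticks": [[0, 0, 0, -0.0016, -0.001, 0.01, 0.04], [0, 0, 0, 0, 0, 0.025, 0.04], [0, 0, 0, 0, 0, 0.025, 0.04], [0, 0, 0, 0, 0, 0.025, 0.04], [0, 0, 0, 0, 0, 0.025, 0.04], [0, 0, 0, 0, 0, 0.02, 0.04], [0, 0, 0, 0, 0, 0.01, 0.04], [0, 0, 0, 0, 0, 0.005, 0.04], [0, 0, 0, 0, 0, 0, 0.04], [0, 0, 0, 0, 0, 0, 0.04], [0, 0, 0, 0, 0, 0, 0.04]]}' >/dev/null; python3 d.py .608 .066 .092;  python3 inch.py '{"ticks": [[0, 0, 0, 0, 0, 0.002, 0.04], [0, 0, 0, 0, 0, 0.002, 0.04], [0, 0, 0, 0, 0, 0, 0.04]]}'>/dev/null; python3 d.py .608 .066 .092
```

```text
t 8.0 pos [0.609  0.0672 0.1005] phi -107.4 tilt [ 2.6e-03 -1.0e-04 -1.0e+00] tool d [-0.0006  0.0014  0.0085] F [ 1.41  0.14 -1.36] w 0.0485 ff 62.29436159133911 q6 1.82
t 8.3 pos [0.6078 0.0672 0.0948] phi -107.4 tilt [-4.e-04  0.e+00 -1.e+00] tool d [0.0005 0.0011 0.0028] F [-0.09  0.18 -0.74] w 0.049 ff 62.29467183351517 q6 1.82
```

```bash
python3 inch.py '{"ticks": [[0, 0, 0, 0, 0, 0.001, 0.04], [0, 0, 0, 0, 0, 0.001, 0.04], [0, 0, 0, 0, 0, 0, 0.04], [0, 0, 0, 0, 0, 0, 0.04]]}'>/dev/null; python3 d.py .608 .066 .092;python3 inch.py '{"ticks": [[0, 0, 0, 0, 0, 0.001, 0.04], [0, 0, 0, 0, 0, 0.0005, 0.04], [0, 0, 0, 0, 0, 0, 0.04], [0, 0, 0, 0, 0, 0, 0.04]]}'>/dev/null; python3 d.py .608 .066 .092
```

```text
t 8.7 pos [0.608  0.0672 0.093 ] phi -107.4 tilt [-1.e-04  0.e+00 -1.e+00] tool d [0.0004 0.0011 0.001 ] F [ 0.41 -0.16 -0.97] w 0.0484 ff 62.294594049453735 q6 1.82
t 9.1 pos [0.608  0.0672 0.0915] phi -107.4 tilt [-1.e-04  0.e+00 -1.e+00] tool d [ 0.0003  0.0011 -0.0005] F [-0.02  0.41 -1.47] w 0.0482 ff 62.294690161943436 q6 1.82
```

```bash
python3 inch.py '{"ticks": [[0, 0, 0, 0, 0, 0.001, 0.04], [0, 0, 0, 0, 0, 0, 0.04], [0, 0, 0, 0, 0, 0, 0.04]]}'>/dev/null; python3 d.py .608 .066 .092;python3 inch.py '{"ticks": [[0, 0, 0, 0, 0, 0.001, 0.04], [0, 0, 0, 0, 0, 0, 0.04], [0, 0, 0, 0, 0, 0, 0.04]]}'>/dev/null; python3 d.py .608 .066 .092
```

```text
t 9.4 pos [0.6083 0.0672 0.0913] phi -107.4 tilt [ 5.e-04 -1.e-04 -1.e+00] tool d [ 0.      0.0012 -0.0007] F [-1.89 -0.41  3.86] w 0.0486 ff 62.63053134083748 q6 1.82
t 9.7 pos [0.6085 0.0671 0.0913] phi -107.39 tilt [ 5.e-04 -3.e-04 -1.e+00] tool d [-0.0001  0.0012 -0.0007] F [-4.17 -0.28  7.84] w 0.0488 ff 63.105742782354355 q6 1.82
```

Contact at the expected height, so I release and raise.

```bash
python3 inch.py '{"ticks": [[0, 0, 0, 0, 0, 0, 0.066], [0, 0, 0, 0, 0, 0, 0.066], [0, 0, 0, 0, 0, 0, 0.066], [0, 0, 0, 0, 0, 0, 0.066], [0, 0, 0, 0, 0, 0, 0.066]]}'|tail -2; python3 inch.py '{"ticks": [[0, 0, 0, 0, 0, -0.01, 0.066], [0, 0, 0, 0, 0, -0.02, 0.066], [0, 0, 0, 0, 0, -0.03, 0.066], [0, 0, 0, 0, 0, -0.03, 0.066], [0, 0, 0, 0, 0, -0.03, 0.085], [0, 0, 0, 0, 0, -0.01, 0.085], [0, 0, 0, 0, 0, 0, 0.085], [0, 0, 0, 0, 0, 0, 0.085]]}'>/dev/null; python3 d.py .6155 .3035 .22
```

```text
gripper_width: 0.0662
finger_force: 0.0
t 11.0 pos [0.6073 0.0672 0.2182] phi -107.4 tilt [-1.9e-03  1.0e-04 -1.0e+00] tool d [-0.0629 -0.2279 -0.0017] F [ 0.31  0.78 -0.42] w 0.085 ff 0.0 q6 1.82
```

```bash
python3 inch.py '{"ticks": [[0, 0, 0, -0.0039, -0.0142, 0, 0.085], [0, 0, 0, -0.0079, -0.0285, 0, 0.085], [0, 0, 0, -0.0079, -0.0285, 0, 0.085], [0, 0, 0, -0.0079, -0.0285, 0, 0.085], [0, 0, 0, -0.0079, -0.0285, 0, 0.085], [0, 0, 0, -0.0079, -0.0285, 0, 0.085], [0, 0, 0, -0.0079, -0.0285, 0, 0.085], [0, 0, 0, -0.0079, -0.0285, 0, 0.085], [0, 0, 0, -0.0039, -0.0142, 0, 0.085], [0, 0, 0, 0, 0, 0, 0.085], [0, 0, 0, 0, 0, 0, 0.085], [0, 0, 0, 0, 0, 0, 0.085]]}' >/dev/null; python3 d.py .6155 .3035 .086; python3 inch.py '{"ticks": [[0, 0, 0, 0, 0, 0.01, 0.085], [0, 0, 0, 0, 0, 0.02, 0.085], [0, 0, 0, 0, 0, 0.02, 0.085], [0, 0, 0, 0, 0, 0, 0.085], [0, 0, 0, 0, 0, 0, 0.085], [0, 0, 0, 0, 0, 0, 0.085]]}' >/dev/null; python3 d.py .6155 .3035 .086
python3 - <<'E'
from ov import *
for n in("scene","top"): cv2.imwrite(f"pics/raw_{n}3.png",viewer.snapshot(n)[:,:,::-1])
s=cv2.imread("pics/raw_scene3.png");t=cv2.imread("pics/raw_top3.png")
ls=model((.551,.0367,np.radians(72.6)),[(.6155,.3035,0)])
cv2.imwrite("pics/m5.png",np.hstack([tile(s,"scene",ls,220,110,160,150,400,375),tile(t,"top",ls,90,90,213,200,400,375)]))
E
```

```text
t 12.2 pos [0.616  0.3024 0.2191] phi -107.47 tilt [-7.e-04 -6.e-04 -1.e+00] tool d [-0.0008 -0.001   0.1331] F [0.74 0.66 0.63] w 0.0852 ff 0.0 q6 2.18
t 12.8 pos [0.6168 0.3034 0.1709] phi -107.43 tilt [ 2.e-03  6.e-04 -1.e+00] tool d [-0.0014  0.0004  0.0849] F [-0.59 -0.74  0.85] w 0.0848 ff 0.0 q6 2.18
```

View pics/m5.png

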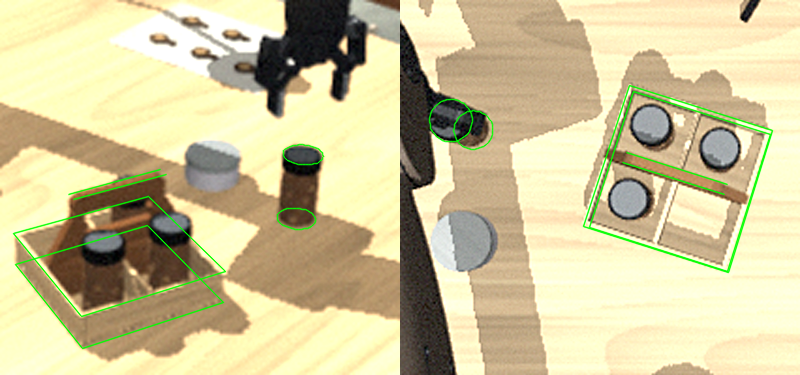

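Jar_a stands upright in its cell, with its cap at (650,125) in the right crop. The tote has not moved, and jar_b is under the gripper as modelled.

```bash
python3 inch.py '{"ticks": [[0, 0, 0, -0.001, 0, 0.01, 0.085], [0, 0, 0, 0, 0, 0.02, 0.085], [0, 0, 0, 0, 0, 0.02, 0.085], [0, 0, 0, 0, 0, 0.02, 0.085], [0, 0, 0, 0, 0, 0.01, 0.085], [0, 0, 0, 0, 0, 0.004, 0.085], [0, 0, 0, 0, 0, 0, 0.085], [0, 0, 0, 0, 0, 0, 0.085], [0, 0, 0, 0, 0, 0, 0.085]]}' >/dev/null; python3 d.py .6155 .3035 .086;python3 inch.py '{"ticks": [[0, 0, 0, 0, 0, 0, 0.04], [0, 0, 0, 0, 0, 0, 0.04], [0, 0, 0, 0, 0, 0, 0.04], [0, 0, 0, 0, 0, 0, 0.04], [0, 0, 0, 0, 0, 0, 0.04], [0, 0, 0, 0, 0, 0, 0.04], [0, 0, 0, 0, 0, 0, 0.04], [0, 0, 0, 0, 0, 0, 0.04]]}'|tail -2;  python3 d.py .6155 .3035 .086
```

```text
t 13.8 pos [0.6159 0.3041 0.087 ] phi -107.4 tilt [ 2.4e-03  8.0e-04 -1.0e+00] tool d [-0.0002  0.0007  0.001 ] F [-0.37  0.01  0.46] w 0.0848 ff 0.0 q6 2.19
gripper_width: 0.0485
finger_force: 62.2
t 14.6 pos [0.6156 0.3042 0.0864] phi -107.4 tilt [ 1.7e-03  8.0e-04 -1.0e+00] tool d [0.0001 0.0007 0.0004] F [1.21 0.55 4.83] w 0.0485 ff 62.21413576975465 q6 2.19
```

```bash
python3 inch.py '{"ticks": [[0, 0, 0, 0, 0, -0.01, 0.04], [0, 0, 0, 0, 0, -0.02, 0.04], [0, 0, 0, 0, 0, -0.03, 0.04], [0, 0, 0, 0, 0, -0.03, 0.04], [0, 0, 0, 0, 0, -0.03, 0.04], [0, 0, 0, 0, 0, -0.03, 0.04], [0, 0, 0, 0, 0, -0.02, 0.04], [0, 0, 0, 0, 0, -0.01, 0.04], [0, 0, 0, 0, 0, 0, 0.04], [0, 0, 0, 0, 0, 0, 0.04]]}' >/dev/null; python3 d.py .4936 .0077 .265
```

```text
t 15.6 pos [0.6142 0.3034 0.2635] phi -107.4 tilt [-0.0032 -0.0012 -1.    ] tool d [-0.0266  0.3183 -0.0008] F [ 0.27  0.37 -1.4 ] w 0.0482 ff 61.9830902852118 q6 2.19
```

```bash
python3 inch.py '{"ticks": [[0, 0, 0, -0.0013, 0.0155, 0, 0.04], [0, 0, 0, -0.0026, 0.031, 0, 0.04], [0, 0, 0, -0.0026, 0.031, 0, 0.04], [0, 0, 0, -0.0026, 0.031, 0, 0.04], [0, 0, 0, -0.0026, 0.031, 0, 0.04], [0, 0, 0, -0.0026, 0.031, 0, 0.04], [0, 0, 0, -0.0026, 0.031, 0, 0.04], [0, 0, 0, -0.0026, 0.031, 0, 0.04], [0, 0, 0, -0.0026, 0.031, 0, 0.04], [0, 0, 0, -0.0026, 0.031, 0, 0.04], [0, 0, 0, -0.0013, 0.0155, 0, 0.04], [0, 0, 0, 0, 0, 0, 0.04]]}' >/dev/null;python3 inch.py '{"ticks": [[0, 0, 0, 0, 0, 0, 0.04], [0, 0, 0, 0, 0, 0, 0.04], [0, 0, 0, 0, 0, 0, 0.04]]}'>/dev/null; python3 d.py .4936 .0077 .092
```

```text
t 17.1 pos [0.4976 0.0166 0.2651] phi -107.33 tilt [-8.e-04  3.e-04 -1.e+00] tool d [-0.001   0.0097  0.1731] F [-1.15 -0.01 -2.14] w 0.0482 ff 62.27660100907087 q6 1.7
```

```bash
python3 inch.py '{"ticks": [[0, 0, 0, -0.001, 0.0097, 0, 0.04], [0, 0, 0, 0, 0, 0.01, 0.04], [0, 0, 0, 0, 0, 0.025, 0.04], [0, 0, 0, 0, 0, 0.025, 0.04], [0, 0, 0, 0, 0, 0.025, 0.04], [0, 0, 0, 0, 0, 0.025, 0.04], [0, 0, 0, 0, 0, 0.025, 0.04], [0, 0, 0, 0, 0, 0.02, 0.04], [0, 0, 0, 0, 0, 0.01, 0.04], [0, 0, 0, 0, 0, 0, 0.04], [0, 0, 0, 0, 0, 0, 0.04], [0, 0, 0, 0, 0, 0, 0.04]]}' >/dev/null; python3 d.py .4936 .0077 .0925
```

```text
t 18.3 pos [0.4947 0.0066 0.1019] phi -107.4 tilt [ 2.7e-03 -5.0e-04 -1.0e+00] tool d [-0.0014 -0.0007  0.0094] F [-0.64 -0.29 -1.58] w 0.0485 ff 62.30795256793499 q6 1.68
```

```bash
python3 inch.py '{"ticks": [[0, 0, 0, 0, 0, 0.003, 0.04], [0, 0, 0, 0, 0, 0.003, 0.04], [0, 0, 0, 0, 0, 0.001, 0.04], [0, 0, 0, 0, 0, 0, 0.04], [0, 0, 0, 0, 0, 0, 0.04]]}'>/dev/null; python3 d.py .4936 .0077 .0925;python3 inch.py '{"ticks": [[0, 0, 0, 0, 0, 0.001, 0.04], [0, 0, 0, 0, 0, 0.001, 0.04], [0, 0, 0, 0, 0, 0, 0.04], [0, 0, 0, 0, 0, 0, 0.04]]}'>/dev/null; python3 d.py .4936 .0077 .0925
```

```text
t 18.8 pos [0.4936 0.0068 0.0935] phi -107.4 tilt [-0. -0. -1.] tool d [-0.0003 -0.0008  0.001 ] F [-0.06  0.25 -0.93] w 0.0486 ff 62.30833813548088 q6 1.68
t 19.2 pos [0.4942 0.0067 0.0923] phi -107.39 tilt [ 1.e-03 -3.e-04 -1.e+00] tool d [-0.0008 -0.0007 -0.0002] F [-0.73  0.84  5.02] w 0.0484 ff 62.8505727276206 q6 1.68
```

```bash
python3 inch.py '{"ticks": [[0, 0, 0, 0, 0, 0.0008, 0.04], [0, 0, 0, 0, 0, 0, 0.04], [0, 0, 0, 0, 0, 0, 0.04]]}'>/dev/null; python3 d.py .4936 .0077 .0925
```

```text
t 19.5 pos [0.4945 0.0067 0.0923] phi -107.39 tilt [ 1.3e-03 -4.0e-04 -1.0e+00] tool d [-0.0012 -0.0007 -0.0002] F [-1.61  0.5   8.5 ] w 0.0484 ff 63.3336890861392 q6 1.68
```

Seated; release, raise and look at it.

```bash
python3 inch.py '{"ticks": [[0, 0, 0, 0, 0, 0, 0.066], [0, 0, 0, 0, 0, 0, 0.066], [0, 0, 0, 0, 0, 0, 0.066], [0, 0, 0, 0, 0, 0, 0.066], [0, 0, 0, 0, 0, 0, 0.066]]}'|tail -2; python3 inch.py '{"ticks": [[0, 0, 0, 0, 0, -0.01, 0.066], [0, 0, 0, 0, 0, -0.02, 0.066], [0, 0, 0, 0, 0, -0.03, 0.066], [0, 0, 0, 0, 0, -0.03, 0.066], [0, 0, 0, 0, 0, -0.03, 0.066], [0, 0, 0, 0, 0, -0.02, 0.066], [0, 0, 0, 0, 0, -0.01, 0.066]]}'>/dev/null; python3 inch.py '{"ticks": [[0, 0, -0.1309, 0, 0, 0, 0.06], [0, 0, -0.1309, 0, 0, 0, 0.06], [0, 0, -0.1309, 0, 0, 0, 0.06], [0, 0, -0.1309, 0, 0, 0, 0.06], [0, 0, -0.1309, 0, 0, 0, 0.06], [0, 0, -0.1309, 0, 0, 0, 0.06], [0, 0, -0.1309, 0, 0, 0, 0.06], [0, 0, -0.1309, 0, 0, 0, 0.06], [0, 0, -0.1309, 0, 0, 0, 0.06], [0, 0, -0.1309, 0, 0, 0, 0.06], [0, 0, -0.1309, 0, 0, 0, 0.06], [0, 0, -0.1309, 0, 0, 0, 0.06]]}' >/dev/null;python3 inch.py '{"ticks": [[0, 0, 0, 0, 0, 0, 0.06], [0, 0, 0, 0, 0, 0, 0.06]]}'>/dev/null;  python3 d.py .551 .0367 .2375
python3 - <<'E'
from ov import *
for n in("scene","top"): cv2.imwrite(f"pics/raw_{n}4.png",viewer.snapshot(n)[:,:,::-1])
s=cv2.imread("pics/raw_scene4.png");t=cv2.imread("pics/raw_top4.png")
ls=model((.551,.0367,np.radians(72.6)),[])
cv2.imwrite("pics/m6.png",np.hstack([tile(s,"scene",ls,210,130,120,135,400,450),tile(t,"top",ls,175,120,120,135,400,450)]))
E
```

```text
gripper_width: 0.066
finger_force: 0.0
t 22.1 pos [0.4934 0.0069 0.2404] phi -17.56 tilt [-8.e-04  2.e-04 -1.e+00] tool d [0.0458 0.0459 0.0028] F [-0.28 -0.42 -0.86] w 0.0601 ff 0.0 q6 0.11
```

View pics/m6.png

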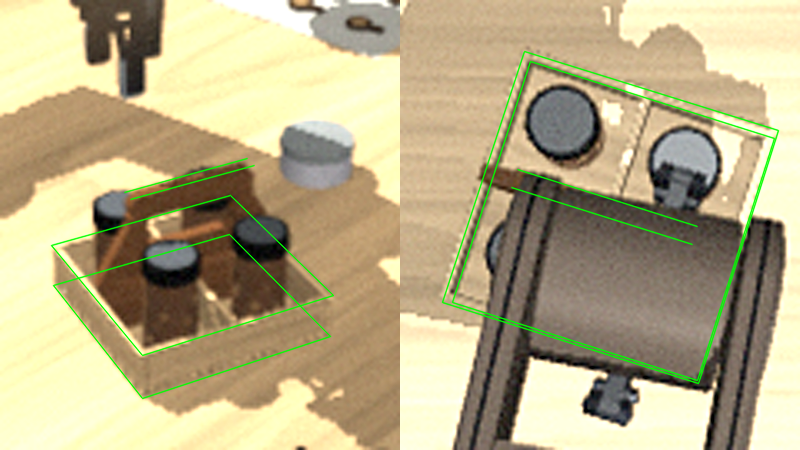

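All four jars stand upright in their cells, and the rail outline drawn at 140 mm lies within about 1 px of the rail in both views. The hand now closes across the board, so I move over the rail.

```bash
python3 inch.py '{"ticks": [[0, 0, 0, 0.008, 0.008, 0, 0.06], [0, 0, 0, 0.015, 0.015, 0, 0.06], [0, 0, 0, 0.015, 0.015, 0, 0.06], [0, 0, 0, 0.008, 0.008, 0, 0.06], [0, 0, 0, 0, 0, 0, 0.06], [0, 0, 0, 0, 0, 0, 0.06], [0, 0, 0, 0, 0, 0, 0.06]]}' >/dev/null; python3 d.py .551 .0367 .127; python3 inch.py '{"ticks": [[0, 0, 0, 0, 0, 0.01, 0.06], [0, 0, 0, 0, 0, 0.02, 0.06], [0, 0, 0, 0, 0, 0.02, 0.06], [0, 0, 0, 0, 0, 0.01, 0.06], [0, 0, 0, 0, 0, 0, 0.06], [0, 0, 0, 0, 0, 0, 0.06], [0, 0, 0, 0, 0, 0, 0.06]]}'>/dev/null; python3 d.py .551 .0367 .127
python3 - <<'E'
from ov import *
for n in("scene","top"): cv2.imwrite(f"pics/raw_{n}5.png",viewer.snapshot(n)[:,:,::-1])
s=cv2.imread("pics/raw_scene5.png");t=cv2.imread("pics/raw_top5.png")
cv2.imwrite("pics/m7.png",np.hstack([tile(s,"scene",[],215,130,100,115,400,460),tile(t,"top",[],180,120,100,115,400,460)]))
E
```

```text
t 22.9 pos [0.5508 0.0368 0.2405] phi -17.42 tilt [-7.e-04 -1.e-04 -1.e+00] tool d [-0.      0.0003  0.1135] F [-0.76 -0.63 -0.46] w 0.06 ff 0.0 q6 0.19
t 23.6 pos [0.552  0.0369 0.182 ] phi -17.41 tilt [ 2.2e-03 -3.0e-04 -1.0e+00] tool d [-0.0005 -0.001   0.055 ] F [-0.14 -0.26  0.5 ] w 0.06 ff 0.0 q6 0.19
```

View pics/m7.png

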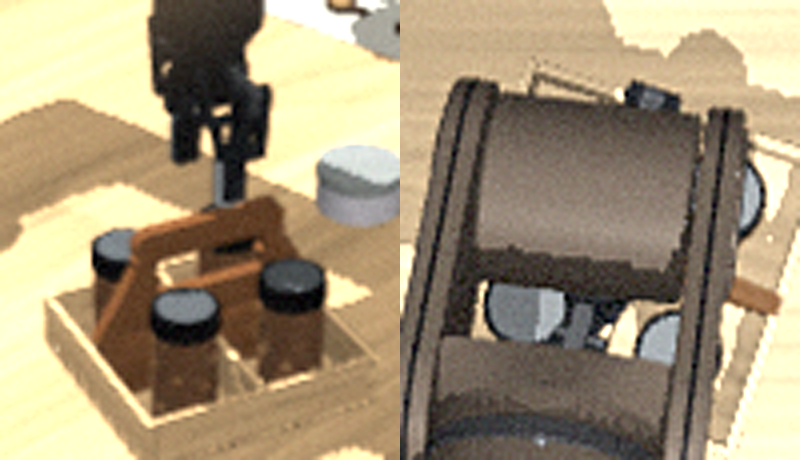

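The fingers straddle the rail, at about (215,215) in the left crop, near its middle. I descend and close.

```bash
python3 inch.py '{"ticks": [[0, 0, 0, -0.0005, -0.001, 0.01, 0.06], [0, 0, 0, 0, 0, 0.015, 0.06], [0, 0, 0, 0, 0, 0.015, 0.06], [0, 0, 0, 0, 0, 0.01, 0.06], [0, 0, 0, 0, 0, 0.003, 0.06], [0, 0, 0, 0, 0, 0.002, 0.06], [0, 0, 0, 0, 0, 0, 0.06], [0, 0, 0, 0, 0, 0, 0.06], [0, 0, 0, 0, 0, 0, 0.06]]}'>/dev/null; python3 d.py .551 .0367 .127;python3 inch.py '{"ticks": [[0, 0, 0, 0, 0, 0, 0], [0, 0, 0, 0, 0, 0, 0], [0, 0, 0, 0, 0, 0, 0], [0, 0, 0, 0, 0, 0, 0], [0, 0, 0, 0, 0, 0, 0], [0, 0, 0, 0, 0, 0, 0], [0, 0, 0, 0, 0, 0, 0], [0, 0, 0, 0, 0, 0, 0], [0, 0, 0, 0, 0, 0, 0], [0, 0, 0, 0, 0, 0, 0], [0, 0, 0, 0, 0, 0, 0], [0, 0, 0, 0, 0, 0, 0]]}'>/dev/null; python3 d.py .551 .0367 .127
```

```text
t 24.6 pos [0.5507 0.0368 0.1264] phi -17.4 tilt [ 1.4e-03 -1.0e-04 -1.0e+00] tool d [ 0.      0.0003 -0.0006] F [-0.4   0.54 -0.67] w 0.0605 ff 0.0 q6 0.19
t 25.8 pos [0.5507 0.0367 0.126 ] phi -17.4 tilt [ 1.3e-03 -2.0e-04 -1.0e+00] tool d [ 0.0001  0.0003 -0.001 ] F [ 4.3  -1.13 -0.46] w 0.0113 ff 60.18751859664917 q6 0.19
```

```bash
python3 inch.py '{"ticks": [[0, 0, 0, 0, 0, -0.003, 0], [0, 0, 0, 0, 0, -0.004, 0], [0, 0, 0, 0, 0, -0.005, 0], [0, 0, 0, 0, 0, -0.005, 0], [0, 0, 0, 0, 0, -0.003, 0], [0, 0, 0, 0, 0, 0, 0], [0, 0, 0, 0, 0, 0, 0], [0, 0, 0, 0, 0, 0, 0]]}'>/dev/null; python3 d.py .551 .0367 .232; python3 -c "
from plant import robot, viewer, sensors, close_job;print(sensors.get_state()['ft_torque'])"
```

```text
t 26.6 pos [0.55   0.0368 0.1455] phi -17.4 tilt [-6.e-04  1.e-04 -1.e+00] tool d [ 0.0002  0.001  -0.0865] F [ 0.4   0.51 -6.89] w 0.0111 ff 59.06141459941864 q6 0.19
[ 0.01540064  0.01382294 -0.01976896]
```

```bash
python3 inch.py '{"ticks": [[0, 0, 0, 0, 0, -0.004, 0], [0, 0, 0, 0, 0, -0.008, 0], [0, 0, 0, 0, 0, -0.012, 0], [0, 0, 0, 0, 0, -0.012, 0], [0, 0, 0, 0, 0, -0.012, 0], [0, 0, 0, 0, 0, -0.012, 0], [0, 0, 0, 0, 0, -0.012, 0], [0, 0, 0, 0, 0, -0.008, 0], [0, 0, 0, 0, 0, -0.004, 0], [0, 0, 0, 0, 0, -0.002, 0], [0, 0, 0, 0, 0, 0, 0], [0, 0, 0, 0, 0, 0, 0]]}'>/dev/null; python3 inch.py '{"ticks": [[0, 0, 0, 0, 0, 0, 0], [0, 0, 0, 0, 0, 0, 0], [0, 0, 0, 0, 0, 0, 0], [0, 0, 0, 0, 0, 0, 0], [0, 0, 0, 0, 0, 0, 0], [0, 0, 0, 0, 0, 0, 0], [0, 0, 0, 0, 0, 0, 0], [0, 0, 0, 0, 0, 0, 0]]}'>/dev/null;python3 d.py .551 .0367 .232
python3 - <<'E'
from ov import *
for n in("scene","top"): cv2.imwrite(f"pics/raw_{n}6.png",viewer.snapshot(n)[:,:,::-1])
s=cv2.imread("pics/raw_scene6.png");t=cv2.imread("pics/raw_top6.png")
z=sensors.get_state()["ee_pos"][2]-.126
ls=[l+[0,0,z] for l in model((.551,.0367,np.radians(72.6)),[])]
cv2.imwrite("pics/m8.png",np.hstack([tile(s,"scene",ls,190,80,140,160,400,457),tile(t,"top",ls,170,110,140,160,400,457)]))
E
```

```text
t 28.6 pos [0.5502 0.0368 0.2318] phi -17.4 tilt [ 0.  0. -1.] tool d [ 0.0001  0.0008 -0.0002] F [-0.22  0.87 -8.03] w 0.0111 ff 58.99352252483368 q6 0.19
```

View pics/m8.png

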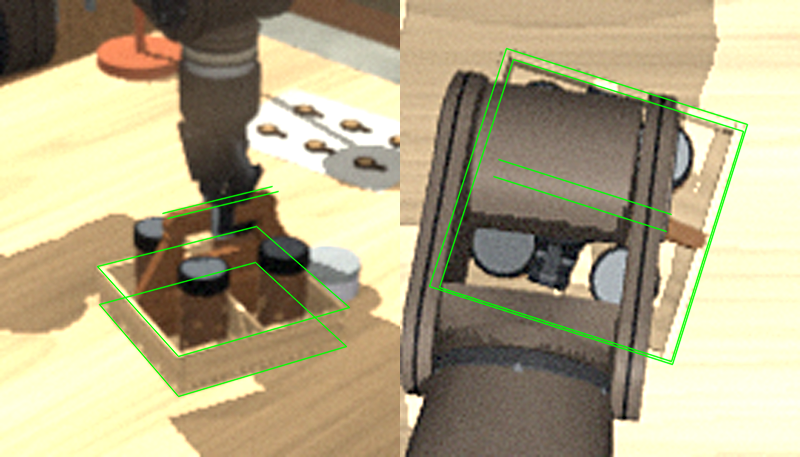

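The tote hangs level about 106 mm up, matching the model in both views, with its jars upright. I hand in.

```bash
python3 -c "
from plant import robot, viewer, sensors, close_job;print(close_job())"
```

```text
the job is handed in; nothing more can be done
None
```

I set both bench jars upright in the empty cells and handed the job in at about 29 s with the loaded tote held level by its rail, about 106 mm above the bench; the glue bottle and wax tin were not touched, and the hand-in returned no verdict.

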